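Set the supply stop valve two turns open and hold it

ROBOT

A 6-joint arm with a two-finger parallel gripper is mounted at the origin on the work surface. World frame = base frame: x ahead of the robot, y to its left, z up, the work surface at z = 0. Lengths are in m, angles in degrees, forces in N, time in s.
With the tool pointing down it reaches from about 0.25 to 0.725 m from the base axis. Payload 9.7 kg.
Tool frame: the origin (TCP) lies on the centre line of the jaws, within the pads' length; the fingertips stand bot.nose_length ahead of it and the grasp point (between the pads) lies 11 mm behind it (bot.nose_length is the distance from the TCP to the fingertips, in m); z points along the fingers, y is the line along which they close (so a half turn about z gives the same grasp; the last joint's range is limited). The gripper opens to 85 mm and grips with 20 to 120 N. Pads are 22 mm wide; open, the fingers measure 114 mm over their backs; the gripper's body (76 mm by 85 mm) begins 54 mm behind the grasp point. The pads swing forward as they close: fully open they stand 13 mm farther back than shut.
Start: joints at [66.349, 4.979, 10.078, 95.1, 0, 90], TCP at [0.221, 0.504, 0.206] pointing down, gripper open.
Joint ranges: [-179.16, 179.16], [-48.56, 103.87], [-65.8, 70.77], [-126.05, 130.52], [-82.76, 87.17], [-180, 180]. Speed limits (degrees/s): [127.2, 127.2, 147.25, 180, 180, 180].

INTERFACE

Orientations are given as [roll, pitch, yaw] about the fixed x, y, z axes, in that order (R = Rz(yaw) Ry(pitch) Rx(roll)).
In Python, from workcell import bot gives the robot as it stands. The module is installed in compiled form; this text tells all that it offers.
- The arm moves only by the shell command python3 -m inch 'ROWS' [OPENING] [FORCE]. ROWS is JSON, a list of rows, each a list of 4 numbers: the shift along the world's x, y, z in cm, then the turn about the world's z in degrees. A call has exactly 8 rows; each row is the pose to reach, as a shift and turn from the pose commanded when the call began; what a row does not reach only later rows make up. A row lasts 1/8 s, in which the tool goes at most 62.5 mm and 10.7 degrees, less where a joint would pass 70% of its speed; a pose out of reach is approached as far as the arm can. A call with a gripper value outside its range is refused whole. OPENING is the finger opening in cm, from 0 to 8.54, set as the call begins (- or left out, the last holds). The fingers move at their own pace and stop on an object; FORCE is the grip in N (left out, the last holds). Time passes only in rows, so rows that repeat a pose let the fingers close, or fill a call up. It gives the time, the measured TCP pose, the force, the opening and the grip force at its end, in the units of the state.
- bot.get_obs(): the state, without advancing time (a new reading comes with each control period).
- bot.camera(name): name is "side" or "top"; returns a dict with "img" (384x512x3 uint8, red, green, blue), "fovy" (degrees; the focal length in pixels is half the picture's height over the tangent of half this angle, whatever the lens; pixels are square), "cx", "cy" (the principal point, pixels), "dist" ([k1, k2, p1, p2, k3] as OpenCV has them; the pictures are not rectified), "R" (3x3) and "t" (3): a world point X has camera coordinates R X + t. Camera axes: x right, y down, z forward; pixel columns grow to the right and rows downward; lengths in m; the calibration is good to about 2 mm. A picture is of the moment at which its call begins. There is no depth.
- bot.job_done(): hands the job in; it is judged then, once.
Trained networks look in a picture, given as the dict that the camera call returned (one of the last four; its "shot" number tells which), for a name from the list of things; names that differ only in an ending like _2 or _b are one class to them, and where a whole thing is asked for, a point or a joint stands for the part that bears it (a point fixed in the world has none). Each returns a list of dicts, best first, with "score" (0 to 1); they miss things now and then, are a little off and sometimes report something else, mostly with a low value. They report only what shows in the picture. A call takes as long as a camera call.
- bot.find_in(thing, picture): "point" ([column, row] in pixels, amid what is visible of it).
- bot.landmark_of(thing, picture): "point" ([column, row] in pixels: a listed point, or the origin of a listed thing).
The state is a dict: "time": time; "q": joint angles; "qd": joint speeds; "joint_efforts": joint torques, N m; "ee_pos": TCP position; "tcp_rot": TCP orientation; "wrist_force": force on the tool from outside, world axes, zero at the start; "torque": the same for the moment, N m; "opening": finger opening in m; "grasp_force": force on a finger pad.
Only numpy, scipy, OpenCV 4.12 (cv2) and the standard library are available. Lean on these libraries where they do the work, as an engineer would, in place of code of your own. Each camera call takes 0.05 s, during which the arm holds its last target. There are 200 camera calls.

TASK

Take the supply valve, the taller one whose wheel carries an upright black handle on its rim, and screw it shut clockwise until it meets its stop. Then back it off anticlockwise by exactly two full turns and finish still gripping the black handle, holding the valve still at that setting. Leave the lower drain valve with the plain wheel and everything else on the counter alone.

Things in the scene. Friction and masses are not known exactly. Their poses are not given: they have to be found in the camera images.
- valve: The supply valve, fixed to the counter: dark steel foot plate 120 x 90 x 8 mm, brass body, copper pipe stub 170 mm long lying along its own x at 45 mm height, upright stem with an aluminium hand wheel. Origin: centre of the plate's underside, on the stem's axis; z up.
- wheel_hub (a point): Point on the supply valve's stem axis (the axis the wheel turns about) at the height of the rim's centre line, 123 mm above the counter. The rim has a centre-line radius of 50 mm and a bar 12 mm thick, so its top is at 129 mm; the hub, 24 mm across, ends at 132 mm; three spokes at rim height.
- wheel (a joint): Angle of the supply valve's wheel in rad: 0 is fully shut against the rigid stop, growing anticlockwise seen from above (opening), up to 18.85 fully open; it counts whole turns (6.283 each). It stays where left; turning takes about 2 N at the handle. At value j the handle lies in direction (yaw of valve + j) from the stem's axis. Starts between 2.5 and 8.
- handle: The upright black handle on the supply valve's rim: round, 19 mm in diameter, 56 mm tall, its axis vertical and 50 mm from the stem's axis. Origin: centre of its underside, 133 mm above the counter; its top is at 189 mm. It spins freely about its own axis, so it can be gripped from above at a fixed gripper yaw and carried round in a horizontal circle of 50 mm radius.
- handle_mid (a point): Point on the black handle's axis, 30 mm above its underside (163 mm above the counter): the place to grip.
- drain: The drain valve, fixed to the counter: same make of foot plate, body and pipe stub, but lower and with a plain aluminium wheel without a handle (rim radius 40 mm, rim top 104 mm above the counter). Origin: centre of the plate's underside. It may stand to either side of the supply valve.
- collar: Loose brass collar ring, 52 mm across, 22 mm high, lying between the valves. Origin: centre of its underside.
- elbow: Loose copper elbow with two brass ends, about 46 mm each way, 32 mm high, lying between the valves. Origin: underside of its corner.
- wrench: Loose steel wrench, 180 mm long, lying beyond the valves. Origin: on its underside.
- mug: Blue mug, 76 mm across, 85 mm high, handle on its own +y side. Origin: centre of its underside.
- soap: White soap bottle, 60 mm across, 150 mm tall. Origin: centre of its underside.
- tray: Aluminium parts tray, 160 x 120 x 35 mm, with rubber washers. Origin: centre of its underside.
- drain_mark (a point): Point on the rim of the drain valve's plain wheel, 40 mm from its axis, above one of the three spokes; it turns with the wheel.

How it is judged (in metres and radians):
On the way:
1. the supply valve is screwed fully shut, against its stop (value of joint wheel below 0.06 rad), for 0.2 s.
At the end, for the whole second after the job is handed in: The supply valve stands two turns (12.57 rad, within 0.2 rad or 11 degrees) open from its stop and still, and the black handle is held between the fingers (contact force over 3 N, handle axis within 15 mm of the middle of the grip) (value of joint wheel between 12.366 and 12.766 rad and velocity of joint wheel between -0.1 and 0.1 rad/s and contact force between the fingers and handle above 3 N and horizontal distance between the grasp point and handle_mid below 0.015 m and distance between the grasp point and handle_mid below 0.04 m); the arm keeps its last pose, push and grip.
It fails at once if the drain valve is turned (distance of drain_mark from where it was at the start of the episode above 0.006 m).
It fails at once if a loose thing on the counter is pushed away (over 20 mm) (distance of any of collar, elbow, wrench, mug, soap, tray from where it was at the start of the episode above 0.02 m).
It also fails if it takes over 64 s, if anything falls off the work surface, if the arm or the gripper's body presses on something with over 40 N, if the wrist force passes 120 N, or if a joint passes its speed limit or range.

## Working session

There is one attempt and no reset: what is moved stays moved. The work goes in short steps, Python scripts to look and compute and a shell command to move; the robot and the scene stay as the last step left them, time stands still between calls to the robot, and variables do not carry over. Pictures are saved under pics/ and viewed, at most 10 in all, crops included, and the job is handed in when it is done.

```bash
mkdir -p pics; cat > h.py <<'E'
import numpy as np, cv2
from workcell import bot
def cam(n):
    c=bot.camera(n); f=192/np.tan(np.radians(c["fovy"]/2))
    c["K"]=np.array([[f,0,c["cx"]],[0,f,c["cy"]],[0,0,1.]]); return c
def ray(c,p):
    u=cv2.undistortPoints(np.array([[p]],float),c["K"],np.array(c["dist"],float))[0,0]
    R=np.array(c["R"]);return -R.T@np.array(c["t"]),R.T@np.array([u[0],u[1],1])
def onz(c,p,z):
    o,d=ray(c,p);return o+d*(z-o[2])/d[2]
def tri(a,b):
    A=np.zeros((3,3));v=np.zeros(3)
    for c,p in(a,b):
        o,d=ray(c,p);d/=np.linalg.norm(d);P=np.eye(3)-np.outer(d,d);A+=P;v+=P@o
    return np.linalg.solve(A,v)
def proj(c,X):
    return cv2.projectPoints(np.array([X],float),cv2.Rodrigues(np.array(c["R"]))[0],np.array(c["t"],float),c["K"],np.array(c["dist"],float))[0][0,0]
E
python3 - <<'E'
from h import *
np.set_printoptions(precision=4,suppress=True)
Z=dict(valve=0,wheel_hub=.123,handle=.133,handle_mid=.163,drain=0,collar=0,elbow=0,mug=0,soap=0,tray=0,wrench=0)
C={n:cam(n) for n in("top","side")}
for n,c in C.items(): cv2.imwrite(f"pics/{n}0.png",c["img"][:,:,::-1]); print(n,-np.array(c["R"]).T@c["t"])
for k,z in Z.items():
    P={}
    for n,c in C.items():
        for r in bot.landmark_of(k,c)[:2]:
            P.setdefault(n,r["point"]);print(k,n,round(r["score"],2),np.round(r["point"],1),onz(c,r["point"],z))
    if len(P)==2: print("   tri",tri((C["top"],P["top"]),(C["side"],P["side"])))
o=bot.get_obs();print(o["time"],o["ee_pos"],o["tcp_rot"],o["opening"],bot.nose_length)
E
```

```text
top [ 0.54   -0.0992  0.9529]
side [0.2567 0.5754 0.9921]
valve top 0.56 [153.1 185. ] [0.6068 0.1746 0.    ]
valve side 0.81 [201.5 316.7] [0.6077 0.1803 0.    ]
   tri [ 0.6086  0.1772 -0.0068]
wheel_hub top 0.97 [131.7 183.8] [0.6001 0.1888 0.123 ]
wheel_hub side 0.78 [201.9 289.3] [0.5962 0.1794 0.123 ]
wheel_hub side 0.45 [228.6 246.5] [0.6038 0.0654 0.123 ]
   tri [0.5962 0.1843 0.1316]
handle top 0.69 [148.5 208.4] [0.5446 0.145  0.133 ]
handle side 0.75 [227.7 284.3] [0.5541 0.1497 0.133 ]
   tri [0.5494 0.1475 0.132 ]
handle_mid top 0.56 [143.9 205. ] [0.5516 0.1463 0.163 ]
handle_mid side 0.77 [225.1 271.9] [0.5625 0.1435 0.163 ]
   tri [0.5555 0.146  0.1704]
drain top 0.88 [272.7 197.4] [ 0.5799 -0.1391  0.    ]
drain side 0.85 [285.6 222.1] [ 0.5666 -0.1415  0.    ]
drain side 0.74 [237.6 178. ] [ 0.7499 -0.213   0.    ]
   tri [ 0.5739 -0.1417 -0.0036]
collar side 0.54 [300.9 282.7] [ 0.4562 -0.0018  0.    ]
collar side 0.39 [338.4 149.9] [ 0.5537 -0.4516  0.    ]
elbow top 0.81 [222.  169.5] [ 0.6506 -0.0054  0.    ]
elbow side 0.79 [227.8 249. ] [0.6508 0.0005 0.    ]
   tri [ 0.6526 -0.0042 -0.0075]
mug top 0.66 [133.1 137.5] [0.7322 0.2329 0.    ]
mug side 0.8 [139.1 304.8] [ 0.7433  0.2231 -0.    ]
   tri [0.7317 0.2284 0.0171]
soap top 0.7 [299.8 135.6] [ 0.7438 -0.2081  0.    ]
soap side 0.91 [235.3 180.4] [ 0.7508 -0.2023  0.    ]
   tri [ 0.7488 -0.207  -0.0046]
tray top 0.75 [394.6 206.7] [ 0.5611 -0.4571  0.    ]
tray side 0.71 [339.5 148.6] [ 0.5531 -0.4582 -0.    ]
   tri [ 0.5577 -0.4602 -0.0038]
wrench top 0.6 [207.7 128. ] [0.7602 0.0351 0.    ]
wrench side 0.79 [178.  240.3] [0.7701 0.038  0.    ]
wrench side 0.71 [230.6 247.3] [ 0.6475 -0.0071  0.    ]
   tri [0.7648 0.0371 0.0004]
1.2 [0.2207 0.5038 0.2064] [179.9985  -0.0001 156.3469] 0.08550097088407259 0.008
```

View pics/top0.png

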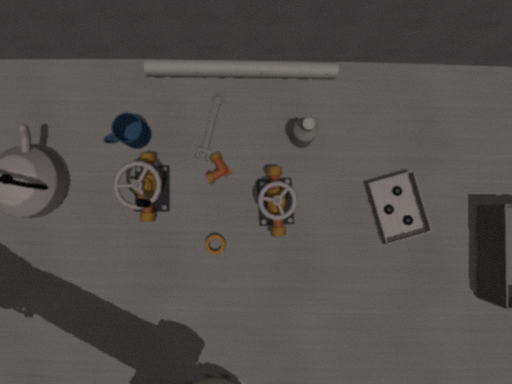

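View pics/side0.png

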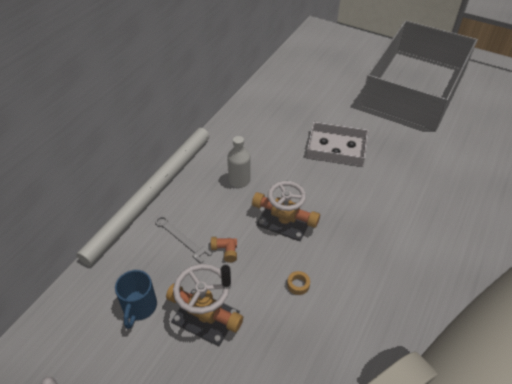

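The top view shows the supply wheel with its hub at about (137,185) and the handle at about (144,203). The side view has the hub at about (201,289) and the handle at about (226,275). The drain is well clear at (277,200). I'll refine the hub and handle by fitting them to the images.

```bash
python3 - <<'E'
from h import *
from scipy.optimize import brute
from scipy.ndimage import map_coordinates as mc
C=[cam("top"),cam("side")]
G=[cv2.cvtColor(c["img"],cv2.COLOR_RGB2GRAY).astype(float) for c in C]
def P(c,X): return cv2.projectPoints(X,cv2.Rodrigues(np.array(c["R"]))[0],np.array(c["t"],float),c["K"],np.array(c["dist"],float))[0][:,0]
def mean(i,X): p=P(C[i],X); return mc(G[i],[p[:,1],p[:,0]],order=1).mean()
a=np.linspace(0,2*np.pi,120)
ring=lambda h,r=.05,z=.126:np.c_[h[0]+r*np.cos(a),h[1]+r*np.sin(a),0*a+z]
for cs in([0],[1],[0,1]):
    f=lambda h:-sum(mean(i,ring(h))-.5*mean(i,ring(h,.038))-.5*mean(i,ring(h,.062)) for i in cs)
    h=brute(f,((.57,.63,.002),(.15,.21,.002)));print("hub",cs,h.round(4),f(h))
z=np.linspace(.14,.187,12)
for cs in([0],[1],[0,1]):
    f=lambda t:sum(mean(i,np.c_[h[0]+.05*np.cos(t[0])+0*z,h[1]+.05*np.sin(t[0])+0*z,z]) for i in cs)
    t=brute(f,((0,2*np.pi,.03),));print("hdl",cs,np.degrees(t),f(t),h+.05*np.array([np.cos(t[0]),np.sin(t[0])]))
E
```

```text
hub [0] [0.5965 0.1765] -35.67460957862583
hub [1] [0.5994 0.1773] -33.519595367695274
hub [0, 1] [0.598  0.1768] -66.82994476973789
hdl [0] [219.30419821] 7.329565814924816 [0.55932183 0.14512928]
hdl [1] [205.06755386] 31.634527664417917 [0.55272107 0.15561683]
hdl [0, 1] [217.45485663] 40.673304123384035 [0.55831988 0.14639435]
```

```bash
python3 -m inch '[[4,-4,4,0],[8,-8.5,4,0],[12,-13,4,0],[16,-17,4,0],[20.5,-22,4,0],[25,-27,4,0],[29.5,-31.5,4,0],[33.7,-35.8,4,0]]' 8.5 40; python3 -m inch '[[0,0,0,0],[0,0,0,0],[0,0,0,0],[0,0,0,0],[0,0,0,0],[0,0,0,0],[0,0,0,0],[0,0,0,0]]'; python3 - <<'E'
from h import *
for n in("top","side"):
    c=cam(n);cv2.imwrite(f"pics/{n}1.png",c["img"][:,:,::-1])
    p=[bot.get_obs()["ee_pos"]]
    print(n,p,proj(c,p[0]),proj(c,[.558,.146,.189]))
c=cv2.imread("pics/side1.png")[200:340,130:310];cv2.imwrite("pics/side1c.png",cv2.resize(c,None,fx=4,fy=4))
E
```

```text
time: 2.3
ee_pos: [0.5531, 0.15, 0.2466]
tcp_rot: [180.0, 0.0, 156.3]
wrist_force: [0.5, 0.7, 0.4]
opening: 0.0852
grasp_force: 0.0
time: 3.3
ee_pos: [0.5519, 0.1517, 0.2464]
tcp_rot: [-180.0, -0.0, 156.3]
wrist_force: [-0.1, 0.3, 0.9]
opening: 0.0851
grasp_force: 0.0
top [array([0.55186515, 0.15169395, 0.2463734 ])] [128.01638386 203.91946273] [140.37180318 201.69048119]
side [array([0.55187547, 0.15163686, 0.24637899])] [225.85872793 252.58593958] [225.86817611 266.42175252]
```

View pics/side1c.png

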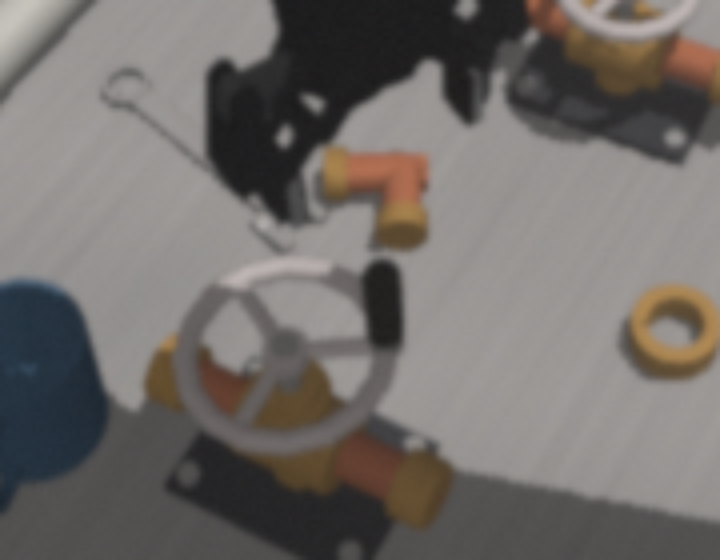

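```bash
python3 - <<'E'
import cv2
c=cv2.imread("pics/top1.png")[120:260,60:240];cv2.imwrite("pics/top1c.png",cv2.resize(c,None,fx=4,fy=4))
E
```

```text
(no output)
```

View pics/top1c.png

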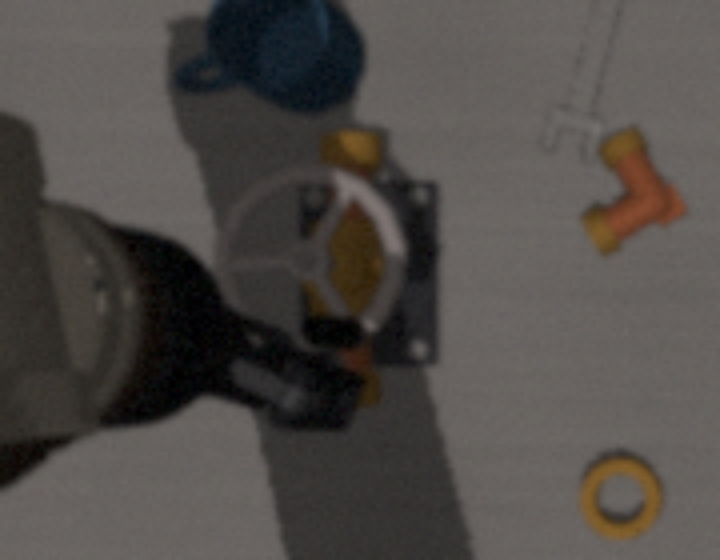

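The handle shows at crop (332,330), with the fingers above and around it as projected. The handle top in the side view matches my estimate, so I'll go down and grip.

```bash
python3 -m inch '[[0.6,-0.6,0,0],[0.6,-0.6,-1.5,0],[0.6,-0.6,-3,0],[0.6,-0.6,-5,0],[0.6,-0.6,-7,0],[0.6,-0.6,-8.5,0],[0.6,-0.6,-9.4,0],[0.6,-0.6,-9.4,0]]'; python3 -m inch '[[0,0,0,0],[0,0,0,0],[0,0,0,0],[0,0,0,0],[0,0,0,0],[0,0,0,0],[0,0,0,0],[0,0,0,0]]' 0 50;  python3 - <<'E'
from h import *
for n in("top","side"):
    c=cam(n);cv2.imwrite(f"pics/{n}2.png",c["img"][:,:,::-1])
c=cv2.imread("pics/side2.png")[200:340,130:310];cv2.imwrite("pics/side2c.png",cv2.resize(c,None,fx=4,fy=4))
E
```

```text
time: 4.4
ee_pos: [0.5577, 0.1456, 0.152]
tcp_rot: [-180.0, -0.0, 156.3]
wrist_force: [-0.3, 0.5, 0.4]
opening: 0.085
grasp_force: 0.0
time: 5.4
ee_pos: [0.5589, 0.1464, 0.1532]
tcp_rot: [179.9, 0.1, 156.4]
wrist_force: [4.1, 3.3, 1.2]
opening: 0.0159
grasp_force: 48.9
```

View pics/side2c.png

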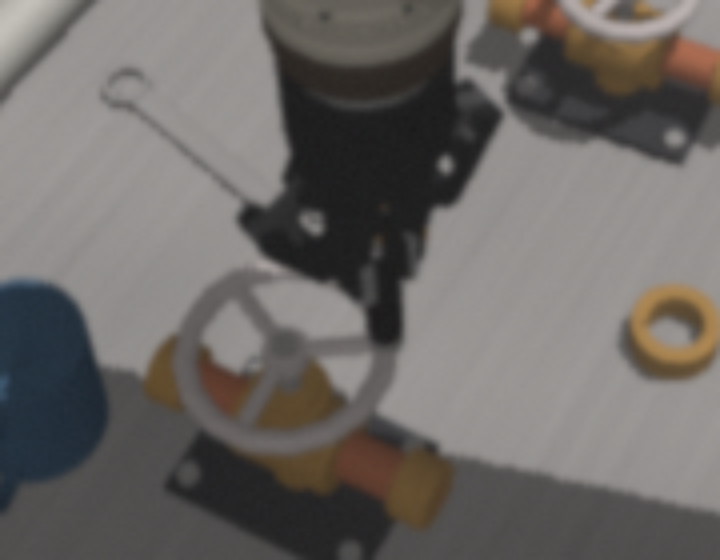

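```bash
python3 - <<'E'
import cv2,numpy as np
def g(f,x,y):
    c=cv2.imread(f)[y:y+60,x:x+50];c=cv2.resize(c,None,fx=8,fy=8,interpolation=cv2.INTER_CUBIC);return (255*(c/255.)**.45).astype(np.uint8)
cv2.imwrite("pics/z2.png",np.hstack([g("pics/side2.png",200,240),g("pics/top2.png",115,170)]))
E
```

```text
(no output)
```

View pics/z2.png

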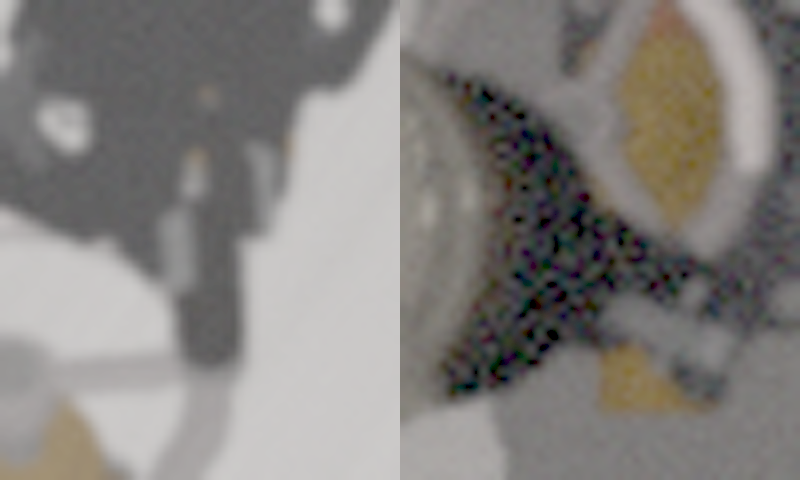

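```bash
python3 - <<'E'
from h import *
c=cam("side");o=bot.get_obs();e=o["ee_pos"];print(e,o["opening"])
x=np.array([-.916,.401,0]);y=np.array([.401,.916,0])
Z=lambda X:((proj(c,X)-[200,240])*8).round()
print("handle bot/top",Z([.558,.146,.133]),Z([.558,.146,.189]))
for s in(-1,1):
  for f in(-.011,0,.011):
    print(s,f,Z(e+x*f+y*s*.01-[0,0,.008]),Z(e+x*f+y*s*.01+[0,0,.014]))
E
```

```text
[0.55892614 0.1464177  0.1531516 ] 0.016095297408569912
handle bot/top [216. 336.] [207. 211.]
-1 -0.011 [218. 258.] [214. 209.]
-1 0 [243. 288.] [240. 240.]
-1 0.011 [269. 319.] [267. 271.]
1 -0.011 [151. 300.] [146. 251.]
1 0 [176. 331.] [172. 283.]
1 0.011 [202. 362.] [198. 314.]
```

The visible pads sit farther back than projected, and the opening reads 16 mm instead of 19. That could mean an off-centre pinch. I'll test it by regripping 8 mm along tool x, towards the camera.

```bash
python3 -m inch '[[0,0,0,0],[0,0,0,0],[0,0,0,0],[0,0,0,0],[-0.7,0.3,0,0],[-0.7,0.3,0,0],[-0.7,0.3,0,0],[-0.7,0.3,0,0]]' 5 50; python3 -m inch '[[0,0,0,0],[0,0,0,0],[0,0,0,0],[0,0,0,0],[0,0,0,0],[0,0,0,0],[0,0,0,0],[0,0,0,0]]' 0 50;  python3 - <<'E'
from h import *
T=[]
def g(c,x,y):
    c=cv2.resize(c["img"][y:y+60,x:x+50,::-1],None,fx=8,fy=8,interpolation=cv2.INTER_CUBIC);return (255*(c/255.)**.45).astype(np.uint8)
a,b=cam("side"),cam("top")
cv2.imwrite("pics/z3.png",np.hstack([g(a,200,240),g(b,115,170)]))
for n,c in(("side",a),("top",b)): print(n,[(r["score"],r["point"]) for r in bot.landmark_of("handle_mid",c)[:1]],proj(c,[.558,.146,.163]))
E
```

```text
time: 6.55
ee_pos: [0.5509, 0.1487, 0.1524]
tcp_rot: [180.0, 0.0, 156.3]
wrist_force: [0.3, 0.8, 0.6]
opening: 0.0499
grasp_force: 0.0
time: 7.55
ee_pos: [0.5516, 0.1491, 0.1527]
tcp_rot: [179.9, 0.1, 156.4]
wrist_force: [5.0, 4.4, 1.6]
opening: 0.0162
grasp_force: 49.0
side [(0.61, [225.2, 270.1])] [226.40288051 273.82679135]
top [(0.58, [300.8, 137.4])] [144.16591468 202.04499984]
```

View pics/z3.png

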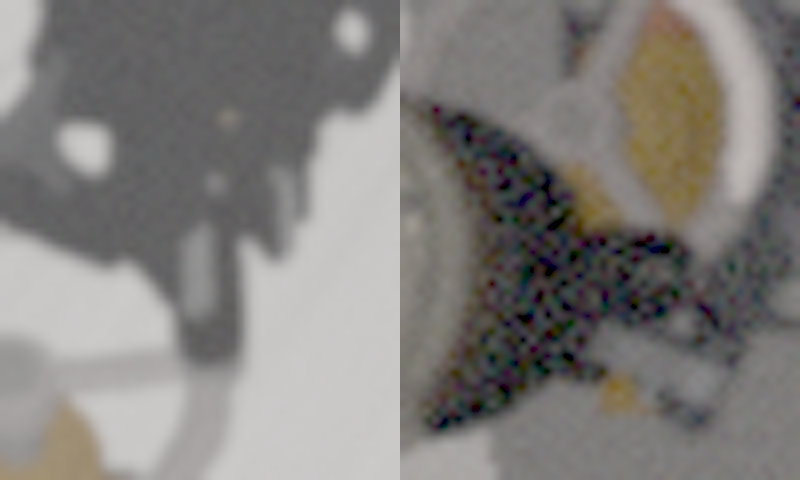

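The opening is 16 mm here too, so the pads bear flat on the handle in both places. In the top view the handle now shows at (655,265), off to one side. The first position was the centred one, so I'll go back and grip harder.

```bash
python3 -m inch '[[0,0,0,0],[0,0,0,0],[0,0,0,0],[0,0,0,0],[0.7,-0.3,0,0],[0.7,-0.3,0,0],[0.7,-0.3,0,0],[0.7,-0.3,0,0]]' 5 50; python3 -m inch '[[0,0,0,0],[0,0,0,0],[0,0,0,0],[0,0,0,0],[0,0,0,0],[0,0,0,0],[0,0,0,0],[0,0,0,0]]' 0 60;  python3 - <<'E'
import numpy as np
from workcell import bot
print(bot.get_obs()["ee_pos"])
for a0 in (218,):
  for s in (-1,):
    for k in range(3):
      b=np.radians(a0+s*120*k)
      print(s,k,[[round(5*(np.cos(b+s*np.radians(15*i))-np.cos(b)),2),round(5*(np.sin(b+s*np.radians(15*i))-np.sin(b)),2),0,0] for i in range(1,9)])
E
```

```text
time: 8.75
ee_pos: [0.5578, 0.1457, 0.1524]
tcp_rot: [-180.0, -0.0, 156.3]
wrist_force: [0.5, 0.6, -0.4]
opening: 0.0501
grasp_force: 0.0
time: 9.75
ee_pos: [0.5582, 0.146, 0.1528]
tcp_rot: [179.9, 0.0, 156.4]
wrist_force: [3.4, 4.9, 3.1]
opening: 0.0158
grasp_force: 58.9
[0.55820016 0.14599919 0.15275329]
-1 0 [[np.float64(-0.66), np.float64(1.12), 0, 0], [np.float64(-1.01), np.float64(2.38), 0, 0], [np.float64(-1.02), np.float64(3.69), 0, 0], [np.float64(-0.7), np.float64(4.95), 0, 0], [np.float64(-0.05), np.float64(6.09), 0, 0], [np.float64(0.86), np.float64(7.02), 0, 0], [np.float64(1.99), np.float64(7.68), 0, 0], [np.float64(3.24), np.float64(8.03), 0, 0]]
-1 1 [[np.float64(1.31), np.float64(0.01), 0, 0], [np.float64(2.57), np.float64(-0.32), 0, 0], [np.float64(3.7), np.float64(-0.96), 0, 0], [np.float64(4.64), np.float64(-1.87), 0, 0], [np.float64(5.3), np.float64(-3.0), 0, 0], [np.float64(5.65), np.float64(-4.26), 0, 0], [np.float64(5.66), np.float64(-5.56), 0, 0], [np.float64(5.33), np.float64(-6.82), 0, 0]]
-1 2 [[np.float64(-0.64), np.float64(-1.14), 0, 0], [np.float64(-1.56), np.float64(-2.07), 0, 0], [np.float64(-2.68), np.float64(-2.73), 0, 0], [np.float64(-3.94), np.float64(-3.08), 0, 0], [np.float64(-5.25), np.float64(-3.09), 0, 0], [np.float64(-6.51), np.float64(-2.76), 0, 0], [np.float64(-7.64), np.float64(-2.12), 0, 0], [np.float64(-8.58), np.float64(-1.21), 0, 0]]
```

```bash
python3 -m inch '[[-0.66,1.12,0,0],[-1.01,2.38,0,0],[-1.02,3.69,0,0],[-0.7,4.95,0,0],[-0.05,6.09,0,0],[0.86,7.02,0,0],[1.99,7.68,0,0],[3.24,8.03,0,0]]'
```

```text
time: 10.75
ee_pos: [0.5898, 0.2258, 0.1527]
tcp_rot: [-179.9, -0.0, 156.4]
wrist_force: [-2.1, -4.2, 7.5]
opening: 0.0159
grasp_force: 59.5
```

Forces are small and the handle follows. The pipe lies along world x, so the stop should come after about 218° or 398°. I'll do 90° more now.

```bash
python3 -m inch '[[1.31,0.01,0,0],[2.57,-0.32,0,0],[3.7,-0.96,0,0],[4.64,-1.87,0,0],[5.3,-3.0,0,0],[5.65,-4.26,0,0],[5.65,-4.26,0,0],[5.65,-4.26,0,0]]'; python3 - <<'E'
import numpy as np
from workcell import bot
e=bot.get_obs()["ee_pos"];print(e,bot.get_obs()["wrist_force"],np.degrees(np.arctan2(e[1]-.177,e[0]-.598)))
E
```

```text
time: 11.75
ee_pos: [0.6475, 0.1829, 0.1528]
tcp_rot: [-180.0, 0.1, 156.3]
wrist_force: [6.1, -0.5, 4.7]
opening: 0.0158
grasp_force: 59.3
[0.64753748 0.1828675  0.15280825] [ 6.08176081 -0.52995703  4.68824469] 6.75496083137351
```

```bash
python3 -m inch '[[0.03,-0.35,0,0],[0.05,-0.7,0,0],[0.04,-1.04,0,0],[0.04,-1.04,0,0],[0.0,-1.39,0,0],[0.0,-1.39,0,0],[0.0,-1.39,0,0],[0.0,-1.39,0,0]]'
```

```text
time: 12.75
ee_pos: [0.6478, 0.1764, 0.1529]
tcp_rot: [179.3, -0.1, 156.6]
wrist_force: [8.7, 30.2, 1.9]
opening: 0.016
grasp_force: 59.6
```

A 30 N reaction and a 7 mm lag at direction ≈ 0° match the predicted stop. I'll press slightly more and hold to confirm.

```bash
python3 -m inch '[[0,-0.2,0,0],[0,-0.2,0,0],[0,-0.2,0,0],[0,-0.2,0,0],[0,-0.2,0,0],[0,-0.2,0,0],[0,0.3,0,0],[0,0.8,0,0]]'; python3 - <<'E'
from h import *
for n in("side","top"):
    c=cam(n);print(n,[(r["score"],r["point"],onz(c,r["point"],.163)) for r in bot.landmark_of("handle_mid",c)[:1]])
a=np.radians(15)
for k in range(3):
  print([[round(float(5*(np.cos(k*8*a+i*a)-np.cos(k*8*a))),2),round(float(5*(np.sin(k*8*a+i*a)-np.sin(k*8*a))),2),0,0] for i in range(1,9)])
print(bot.get_obs()["ee_pos"],bot.get_obs()["wrist_force"])
E
```

```text
time: 13.75
ee_pos: [0.6478, 0.1787, 0.1528]
tcp_rot: [179.9, 0.1, 156.4]
wrist_force: [7.6, -3.1, 4.8]
opening: 0.016
grasp_force: 59.9
side [(0.64, [173.9, 264.6], array([0.65878456, 0.17830246, 0.163     ]))]
top []
[[-0.17, 1.29, 0, 0], [-0.67, 2.5, 0, 0], [-1.46, 3.54, 0, 0], [-2.5, 4.33, 0, 0], [-3.71, 4.83, 0, 0], [-5.0, 5.0, 0, 0], [-6.29, 4.83, 0, 0], [-7.5, 4.33, 0, 0]]
[[-1.04, -0.79, 0, 0], [-1.83, -1.83, 0, 0], [-2.33, -3.04, 0, 0], [-2.5, -4.33, 0, 0], [-2.33, -5.62, 0, 0], [-1.83, -6.83, 0, 0], [-1.04, -7.87, 0, 0], [-0.0, -8.66, 0, 0]]
[[1.21, -0.5, 0, 0], [2.5, -0.67, 0, 0], [3.79, -0.5, 0, 0], [5.0, -0.0, 0, 0], [6.04, 0.79, 0, 0], [6.83, 1.83, 0, 0], [7.33, 3.04, 0, 0], [7.5, 4.33, 0, 0]]
[0.64785472 0.17822668 0.15283198] [7.67793352 2.75296895 4.28598581]
```

The stop is reached at TCP ≈ (0.648, 0.177). Now the first full turn back.

```bash
python3 -m inch '[[-0.17,1.29,0,0],[-0.67,2.5,0,0],[-1.46,3.54,0,0],[-2.5,4.33,0,0],[-3.71,4.83,0,0],[-5,5,0,0],[-6.29,4.83,0,0],[-7.5,4.33,0,0]]'
python3 -m inch '[[-1.04,-0.79,0,0],[-1.83,-1.83,0,0],[-2.33,-3.04,0,0],[-2.5,-4.33,0,0],[-2.33,-5.62,0,0],[-1.83,-6.83,0,0],[-1.04,-7.87,0,0],[0,-8.66,0,0]]'
python3 -m inch '[[1.21,-0.5,0,0],[2.5,-0.67,0,0],[3.79,-0.5,0,0],[5,0,0,0],[6.04,0.79,0,0],[6.83,1.83,0,0],[7.33,3.04,0,0],[7.5,4.33,0,0]]'
```

```text
time: 14.95
ee_pos: [0.572, 0.2197, 0.1527]
tcp_rot: [-179.9, 0.1, 156.3]
wrist_force: [7.6, -8.1, 5.1]
opening: 0.0159
grasp_force: 59.9
time: 15.95
ee_pos: [0.5714, 0.134, 0.1527]
tcp_rot: [-180.0, -0.1, 156.4]
wrist_force: [-0.9, 3.7, 6.8]
opening: 0.0157
grasp_force: 60.2
time: 16.95
ee_pos: [0.6481, 0.1766, 0.1528]
tcp_rot: [-179.9, 0.2, 156.3]
wrist_force: [3.5, -3.2, 6.1]
opening: 0.0159
grasp_force: 60.1
```

One turn is done cleanly and the TCP is back at (0.648, 0.177). Now the second turn, then a hold.

```bash
python3 -m inch '[[-0.17,1.29,0,0],[-0.67,2.5,0,0],[-1.46,3.54,0,0],[-2.5,4.33,0,0],[-3.71,4.83,0,0],[-5,5,0,0],[-6.29,4.83,0,0],[-7.5,4.33,0,0]]'
python3 -m inch '[[-1.04,-0.79,0,0],[-1.83,-1.83,0,0],[-2.33,-3.04,0,0],[-2.5,-4.33,0,0],[-2.33,-5.62,0,0],[-1.83,-6.83,0,0],[-1.04,-7.87,0,0],[0,-8.66,0,0]]'
python3 -m inch '[[1.21,-0.5,0,0],[2.5,-0.67,0,0],[3.79,-0.5,0,0],[5,0,0,0],[6.04,0.79,0,0],[6.83,1.83,0,0],[7.33,3.04,0,0],[7.5,4.33,0,0]]'
python3 -m inch '[[0,0,0,0],[0,0,0,0],[0,0,0,0],[0,0,0,0],[0,0,0,0],[0,0,0,0],[0,0,0,0],[0,0,0,0]]'
python3 - <<'E'
from h import *
def g(c,x,y):
    c=cv2.resize(c["img"][y:y+110,x:x+100,::-1],None,fx=4,fy=4,interpolation=cv2.INTER_CUBIC);return (255*(c/255.)**.45).astype(np.uint8)
a,b=cam("side"),cam("top")
cv2.imwrite("pics/z4.png",np.hstack([g(a,140,215),g(b,80,130)]))
for X in([.648,.177,.133],[.648,.177,.189]): print((proj(a,X)-[140,215])*4,(proj(b,X)-[80,130])*4)
E
```

```text
time: 17.95
ee_pos: [0.5723, 0.2197, 0.1527]
tcp_rot: [-179.9, 0.1, 156.3]
wrist_force: [6.6, -6.8, 6.2]
opening: 0.0159
grasp_force: 60.0
time: 18.95
ee_pos: [0.5717, 0.1338, 0.1527]
tcp_rot: [-180.0, -0.0, 156.4]
wrist_force: [-0.9, 4.2, 8.0]
opening: 0.0157
grasp_force: 60.2
time: 19.95
ee_pos: [0.6482, 0.1764, 0.1528]
tcp_rot: [-179.9, 0.2, 156.3]
wrist_force: [2.8, -2.8, 7.4]
opening: 0.0159
grasp_force: 60.2
time: 20.95
ee_pos: [0.648, 0.1774, 0.1528]
tcp_rot: [179.9, 0.1, 156.3]
wrist_force: [5.1, 2.1, 6.6]
opening: 0.0157
grasp_force: 60.1
[161.87420142 238.63959219] [224.78480212 130.0057044 ]
[149.30522043 175.63654729] [190.1658308  115.65011377]
```

View pics/z4.png

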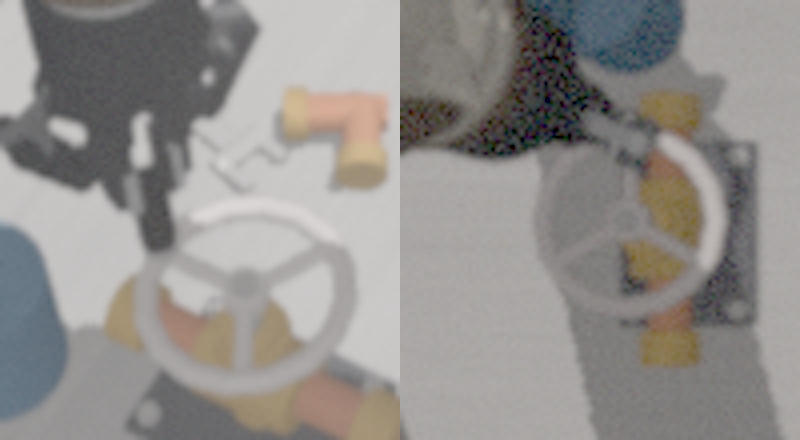

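The side view shows the handle between the pads at (155,225) in the crop, over the spoke that lines up with the pipe. In the top view that spoke runs straight up from the hub at (628,215), which is the stop direction. Force and pose are steady, so I'm handing in.

```bash
python3 -c "
from workcell import bot
print(bot.job_done())"
```

```text
the job is handed in; nothing more can be done
None
```

I closed the supply valve onto its stop, backed it off two full turns, and handed the job in at about 21 s with the black handle still gripped at 60 N; no verdict came back.

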